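# Slide the reed board out to the red gauge line and hold it

## Task

The slotted reed board on the wooden block must stick out for drilling on the side of the gauge post with the red line (not the blue one): take hold of it and slide it along the block, never lifting it off or letting it tip, until its leading end is level with the red line and it lies straight along the middle of the block. It then overhangs too far to stay up alone, so finish while still holding it level there in the gripper. Do not bump the gauge posts or lean the board on them, and leave everything else on the bench alone.

Things in the scene. Friction and masses are not known exactly. Their poses are not given: they have to be found in the camera images.
- board: slotted reed board: light wood, nine aluminium plates with dark slots on top; 320 long (its y) x 46 wide (x) x 20 thick, 0.2 to 0.45 kg, balanced at its middle. Origin: centre of its underside; left end at +y, z up. Lies loose and flat on the block, up to 7 degrees askew, sticking out 40 to 100 at each end. Its smooth long sides can be gripped from above anywhere.
- left_end (a point): point on the board: middle of the top edge of its left (+y) end
- right_end (a point): point on the board: middle of the top edge of its right (-y) end
- block: fixed wooden block with a flat steel-plated top, 100 (its x) x 180 (its y, the sliding direction) x 80 high, all edges square. Origin: centre of its underside on the bench; the top lies at 80 above the bench. Its y axis points roughly to the robot's left (yaw up to 10 degrees).
- red_gauge: fixed post, 36 (x) x 44 (y) x 100 high on a red foot 50 x 70 x 8, lower part red, top 32 white with a red line 5 wide across it along x, exactly over its origin (centre of the foot, on the bench). Axes parallel to the block's. Stands off the block's left or right end, 265 to 295 along y from the block's centre and 62 to its +x side: a centred board passes it with 21 to spare.
- blue_gauge: the same kind of fixed post in blue with a blue line, mirrored beyond the other end of the block (265 to 295 along y, 62 to the +x side); not used today
- jar: closed glass jar, 66 across, 110 high, loose on the bench between robot and block; origin at the centre of its underside
- screwdriver: screwdriver with orange handle lying loose on the bench between robot and block; origin about its middle
- driver: blue cordless driver lying on its side beyond the block, about 200 x 180 x 48 high; origin under its motor housing
- pliers: pliers with red handles, 155 long, 12 high, lying on the left of the bench; origin near its middle
- reed_block: spare comb-like wooden reed block, 200 x 30 x 34 high, loose at the back of the bench; origin at the centre of its underside
- offcut: wooden offcut 70 x 110 x 70 high with a wire hoop on top, loose at the right of the bench; origin at the centre of its underside
There are look-alikes about, which are no part of the job. Several things look just like the red_gauge: the one meant starts farthest from the robot's base.

How it is judged:
By the outcome, as a careful person would: the job done as asked, in the order asked, and still so for the second after the job is handed in, while the arm keeps its last pose, push and grip.
It also fails if it takes over 35 s, if anything falls off the work surface, if the arm or the gripper's body presses on something with over 40 N, if the wrist force passes 120 N, or if a joint passes its speed limit or range.

## Robot

A 6-joint arm with a two-finger parallel gripper is mounted at the origin on the work surface. World frame = base frame: x ahead of the robot, y to its left, z up, the work surface at z = 0. Lengths are in m, angles in rad, forces in N, time in s.
With the tool pointing down it reaches from about 0.325 to 0.9 m from the base axis. Payload 6.1 kg.
Tool frame: the origin (TCP) lies on the centre line of the jaws, within the pads' length; the fingertips stand ahead of it and the grasp point (between the pads) lies 3 mm ahead of it (manip.tip_extent is the z of the fingertips in the tool frame, in m); z points along the fingers, y is the line along which they close (so a half turn about z gives the same grasp; the last joint's range is limited). The gripper opens to 85 mm and grips with 20 to 120 N. Pads are 22 mm wide; open, the fingers measure 114 mm over their backs; the gripper's body (76 mm by 85 mm) begins 54 mm behind the grasp point. The pads swing forward as they close: fully open they stand 13 mm farther back than shut.
Start: joints at [1.162, 0.22, 1.526, -0, 1.395, -0.126], TCP at [0.174, 0.6, 0.253] pointing down, gripper open.
Joint ranges: [-2.98, 2.98], [-0.91, 2.08], [0.09, 2.57], [-1.24, 4.39], [0.2, 2.65], [-2.68, 2.68]. Speed limits (rad/s): [2.57, 2.57, 3.01, 3.14, 3.14, 3.14].

## Interface

Orientations are given as a unit quaternion [w, x, y, z].
In Python, from rig import manip gives the robot as it stands.
- The arm moves only by the shell command python3 -m pendant 'ROWS' [OPENING]. ROWS is text: rows parted by semicolons, each of 6 numbers parted by spaces: the shift along the tool's x, y, z in m, then the turn, a rotation vector about the tool's x, y, z in rad. In form: tx ty tz wx wy wz; .... A call has 1 to 20 rows; each row shifts and turns the commanded pose from where the row before left it, along the tool's axes as they then stand; what a row does not reach is not made up. A row lasts 1/8 s, in which the tool goes at most 62.5 mm and 10.7 degrees, less where a joint would pass 70% of its speed; a pose out of reach is approached as far as the arm can. A call is refused whole if a number of a shift passes 0.0625 or a number of a turn 0.188, either way. A call with a gripper value outside its range is refused whole. OPENING is the opening, from 0 (shut) to 1 (fully open), set as the call begins (- or left out, the last holds). The fingers move at their own pace and stop on an object; the grip force is fixed at half the most. Time passes only in rows, so rows that do not move let the fingers close. It gives the time, the measured TCP pose, the force, the opening and the grip force at its end, in the units of the state.
- manip.observe(): the state, without advancing time (a new reading comes with each control period).
- manip.read_camera(name): name is "scene" or "top" or "wrist"; returns (picture, depth): 384x512x3 uint8, red, green, blue; 384x512 float32, m along the optical axis (not along the pixel's ray), 0 where there is no reading.
- manip.get_calibration(name): a dict with "camera_matrix" (3x3 intrinsics, pixels), "world_to_cam" (4x4, takes a point from world to camera coordinates). Camera axes: x right, y down, z forward; pixel columns grow to the right and rows downward; lengths in m; the calibration is good to about 2 mm. A picture is of the moment at which its call begins: read the wrist's pose just before it. get_calibration takes no time and is no camera call; for the wrist camera it gives the pose at the moment of the call.
- manip.hand_in(): hands the job in; it is judged then, once.
The state is a dict: "time_s": time; "joint_pos": joint angles; "joint_vel": joint speeds; "effort": joint torques, N m; "ee_pos": TCP position; "orientation": TCP orientation; "ft_force": force on the tool from outside, world axes, zero at the start; "moment": the same for the moment, N m; "grip_width": finger opening in m; "gripper_force": force on a finger pad.
Only numpy, scipy, OpenCV 4.12 (cv2) and the standard library are available. Lean on these libraries where they do the work, as an engineer would, in place of code of your own. Each camera call takes 0.05 s, during which the arm holds its last target. There are 200 camera calls.

## Working session

There is one attempt and no reset: what is moved stays moved. The work goes in short steps, Python scripts to look and compute and a shell command to move; the robot and the scene stay as the last step left them, time stands still between calls to the robot, and variables do not carry over. Pictures are saved under pics/ and viewed, at most 10 in all, crops included, and the job is handed in when it is done.

```bash
mkdir -p pics; ls
python3 - <<'E'
from rig import manip
import cv2,numpy as np
s=manip.observe(); print(s['time_s'],s['ee_pos'],s['orientation'],s['grip_width'],manip.tip_extent)
for n in ("top","scene"):
    p,d=manip.read_camera(n); np.savez('%s.npz'%n,p=p,d=d,**manip.get_calibration(n))
    cv2.imwrite('pics/%s1.png'%n,cv2.resize(p[:,:,::-1],(800,600)))
    print(n,manip.get_calibration(n))
E
```

```text
pics
0.0 [0.17417615 0.59964301 0.25218666] [-2.65466142e-04  1.40913009e-01  9.90021475e-01 -9.65401652e-04] 0.08560205015907803 0.022
top {'camera_matrix': array([[369.75920577,   0.        , 249.57154008],
       [  0.        , 369.75920577, 194.34462743],
       [  0.        ,   0.        ,   1.        ]]), 'world_to_cam': array([[ 0.01794008, -0.99979278,  0.00962073, -0.0410177 ],
       [-0.98704902, -0.01924393, -0.15926052,  0.54422592],
       [ 0.15941266, -0.00663898, -0.98718971,  1.50788973],
       [ 0.        ,  0.        ,  0.        ,  1.        ]])}
scene {'camera_matrix': array([[365.83547813,   0.        , 255.58486258],
       [  0.        , 365.83547813, 197.40139587],
       [  0.        ,   0.        ,   1.        ]]), 'world_to_cam': array([[-0.77575338,  0.63096538,  0.00945436,  0.42153019],
       [ 0.52291152,  0.65114649, -0.55006526, -0.22677137],
       [-0.35322831, -0.42177119, -0.83506816,  1.46164923],
       [ 0.        ,  0.        ,  0.        ,  1.        ]])}
```

View pics/top1.png

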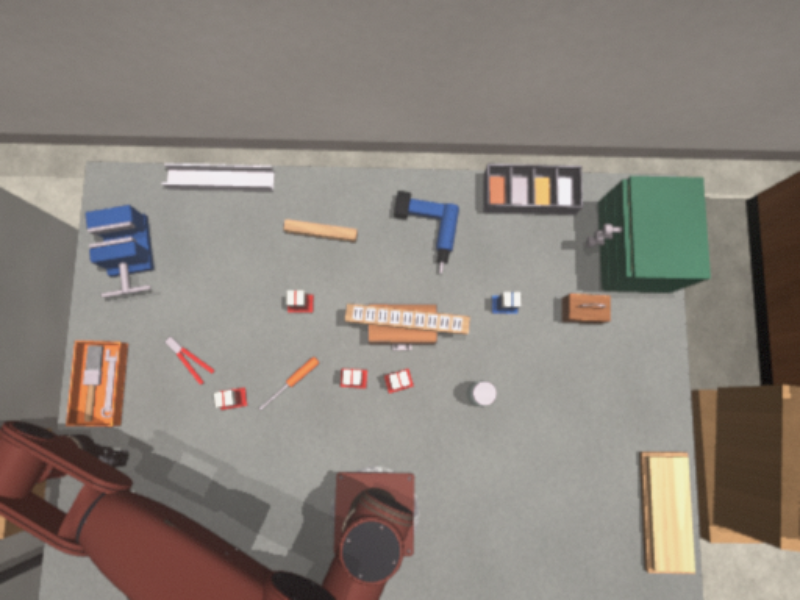

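View pics/scene1.png

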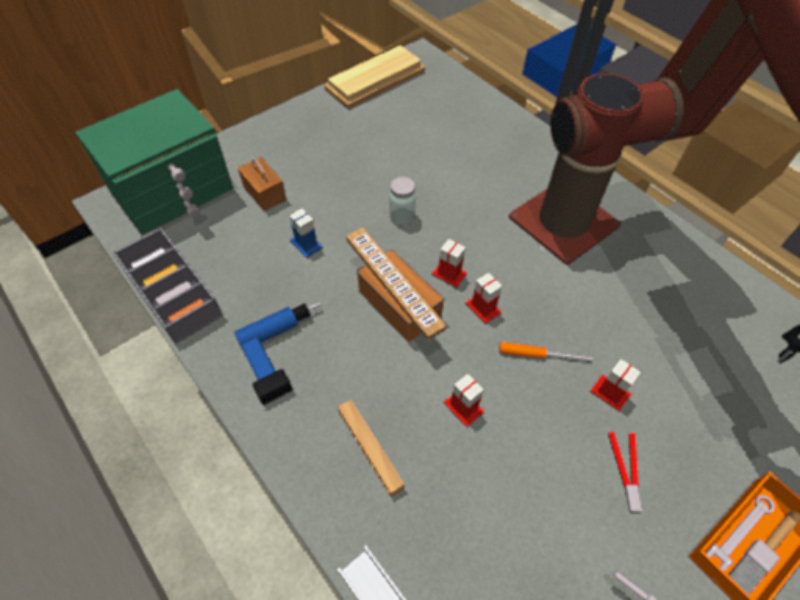

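The top view (800x600) shows the askew board centred near (407,319) on the block at (403,325). The farthest red gauge is at (298,300), on the robot's left (+y), and the blue one is at (510,300). Next I'll get rough positions.

```bash
cat > h.py <<'E'
import numpy as np,cv2
from rig import manip
from scipy.spatial.transform import Rotation as R
def ray(c,uv,z):
    K,T=c['camera_matrix'],c['world_to_cam']
    uv=np.atleast_2d(np.asarray(uv,float)); d=np.c_[uv,np.ones(len(uv))]@np.linalg.inv(K).T@T[:3,:3]
    o=-T[:3,:3].T@T[:3,3]
    return o+d*((z-o[2])/d[:,2])[:,None]
def proj(c,P):
    q=np.atleast_2d(P)@c['world_to_cam'][:3,:3].T+c['world_to_cam'][:3,3]; q=q@c['camera_matrix'].T; return q[:,:2]/q[:,2:]
def pts(c,d):  # depth -> world
    v,u=np.mgrid[:d.shape[0],:d.shape[1]]; K,T=c['camera_matrix'],c['world_to_cam']
    q=np.stack([u,v,np.ones_like(u)],-1)@np.linalg.inv(K).T*d[...,None]
    return (q-T[:3,3])@T[:3,:3]
def tool(dxyz,dyaw=0): # world shift -> tool shift
    s=manip.observe(); w,x,y,z=s['orientation']; M=R.from_quat([x,y,z,w]).as_matrix()
    return M.T@np.asarray(dxyz),M
E
python3 - <<'E'
from h import *
for n in("top","scene"):
    c=dict(np.load(n+'.npz')); p,d=c['p'],c['d']; P=pts(c,d)
    h=cv2.cvtColor(p,cv2.COLOR_RGB2HSV)
    for nm,lo,hi in(("board/post top",.09,.112),("blocktop",.072,.088)):
        m=((P[...,2]>lo)&(P[...,2]<hi)&(d>0)&(abs(P[...,1])<.5)&(P[...,0]>.3)&(P[...,0]<.8)).astype(np.uint8)
        k,l,st,ce=cv2.connectedComponentsWithStats(m)
        for i in range(1,k):
            if st[i,4]<15: continue
            q=P[l==i]; r=cv2.minAreaRect(q[:,:2].astype(np.float32)); print(n,nm,st[i,4],np.round(ce[i]),np.round(r[0],3),np.round(r[1],3),round(r[2],1),np.round(q[:,2].mean(),3),p[l==i].mean(0).astype(int))
E
```

```text
top board/post top 106 [189. 190.] [0.548 0.217] [0.036 0.045] 2.5 0.1 [226 213 206]
top board/post top 99 [327. 191.] [ 0.556 -0.344] [0.034 0.044] 0.4 0.1 [218 219 219]
top board/post top 909 [260. 204.] [ 0.499 -0.075] [0.319 0.047] 85.2 0.1 [216 193 176]
top board/post top 102 [225. 241.] [0.347 0.065] [0.032 0.044] 1.1 0.1 [234 218 213]
top board/post top 103 [255. 243.] [ 0.342 -0.056] [0.036 0.043] 17.2 0.1 [235 217 213]
top board/post top 93 [309. 250.] [ 0.322 -0.271] [0.039 0.059] 1.0 0.108 [223 212 216]
top board/post top 16 [144. 251.] [0.304 0.385] [0.004 0.036] 1.3 0.099 [224 210 204]
top blocktop 15 [325. 195.] [ 0.539 -0.341] [0.043 0.015] 68.0 0.084 [119 119 120]
top blocktop 136 [263. 196.] [ 0.53  -0.063] [0.177 0.018] 89.6 0.08 [192 138 104]
top blocktop 395 [256. 214.] [ 0.463 -0.064] [0.042 0.175] 0.9 0.08 [201 138 101]
scene board/post top 149 [257. 120.] [ 0.325 -0.271] [0.06  0.046] 86.4 0.106 [167 158 160]
scene board/post top 108 [192. 140.] [ 0.56  -0.345] [0.038 0.051] 3.3 0.097 [194 195 189]
scene board/post top 1121 [253. 181.] [ 0.503 -0.074] [0.322 0.
[... 359 characters left out ...]
.045] 1.7 0.098 [216 202 190]
scene blocktop 70 [257. 128.] [ 0.331 -0.259] [0.032 0.063] 38.9 0.081 [133 145 136]
scene blocktop 46 [194. 145.] [ 0.57  -0.336] [0.03  0.055] 42.0 0.08 [100 100  95]
scene blocktop 363 [266. 179.] [ 0.457 -0.064] [0.183 0.037] 88.6 0.078 [188 121  68]
scene blocktop 37 [289. 165.] [ 0.356 -0.045] [0.023 0.05 ] 50.7 0.08 [103  96  89]
scene blocktop 316 [245. 187.] [ 0.534 -0.06 ] [0.204 0.027] 89.3 0.079 [150  98  57]
scene blocktop 46 [311. 187.] [0.362 0.073] [0.03  0.055] 37.5 0.081 [103  96  89]
scene blocktop 48 [396. 244.] [0.307 0.389] [0.005 0.044] 9.5 0.08 [105  96  88]
scene blocktop 42 [298. 254.] [0.562 0.225] [0.026 0.054] 37.6 0.08 [101  94  87]
```

```bash
cat >> h.py <<'E'
def plan(target,yaw_y,n):
    "constant row that in n rows brings TCP to target, tool y at world angle yaw_y(deg), tool down"
    s=manip.observe(); w,x,y,z=s['orientation']; M=R.from_quat([x,y,z,w]).as_matrix()
    a=np.radians(yaw_y); Y=np.array([np.cos(a),np.sin(a),0]); Z=np.array([0,0,-1.]); G=np.c_[np.cross(Y,Z),Y,Z]
    r=R.from_matrix(M.T@G).as_rotvec()/n; S=R.from_rotvec(r).as_matrix(); A=sum(np.linalg.matrix_power(S,k) for k in range(n))
    t=np.linalg.solve(A,M.T@(np.asarray(target)-s['ee_pos'])); print(n,'rows',np.round(t,4),np.round(r,4))
E
python3 - <<'E'
from h import *
plan([.499,-.075,.33],-4.8,14)
E
```

```text
14 rows [-0.0567 -0.0116 -0.0055] [-0.0001  0.0001  0.098 ]
```

```bash
python3 -m pendant '-.0567 -.0116 -.0055 0 0 .098;-.0567 -.0116 -.0055 0 0 .098;-.0567 -.0116 -.0055 0 0 .098;-.0567 -.0116 -.0055 0 0 .098;-.0567 -.0116 -.0055 0 0 .098;-.0567 -.0116 -.0055 0 0 .098;-.0567 -.0116 -.0055 0 0 .098;-.0567 -.0116 -.0055 0 0 .098;-.0567 -.0116 -.0055 0 0 .098;-.0567 -.0116 -.0055 0 0 .098;-.0567 -.0116 -.0055 0 0 .098;-.0567 -.0116 -.0055 0 0 .098;-.0567 -.0116 -.0055 0 0 .098;-.0567 -.0116 -.0055 0 0 .098;0 0 0 0 0 0' 1
python3 - <<'E'
from h import *
s=manip.observe();print(s['ee_pos'],s['orientation'],s['joint_pos'])
c=manip.get_calibration('wrist');p,d=manip.read_camera('wrist');np.savez('w1.npz',p=p,d=d,**c)
cv2.imwrite('pics/w1.png',p[:,:,::-1]); print(np.round(c['world_to_cam'],3).tolist(),c['camera_matrix'][0])
E
```

```text
time_s: 1.98
ee_pos: [0.4988, -0.0776, 0.3304]
orientation: [0.0, 0.738, 0.674, -0.0]
ft_force: [0.1, -0.5, -0.9]
grip_width: 0.0855
gripper_force: 0.0
[ 0.49878287 -0.07764466  0.33039651] [ 3.27465388e-04  7.38383740e-01  6.74380622e-01 -3.49222318e-04] [-3.10190532e-01 -1.12139408e-01  1.72946534e+00 -9.32670969e-04
  1.52404587e+00 -2.19602034e-01]
[[0.996, -0.09, -0.001, -0.503], [-0.087, -0.96, 0.266, -0.087], [-0.025, -0.264, -0.964, 0.444], [0.0, 0.0, 0.0, 1.0]] [293.9949727    0.         250.64387277]
```

View pics/w1.png

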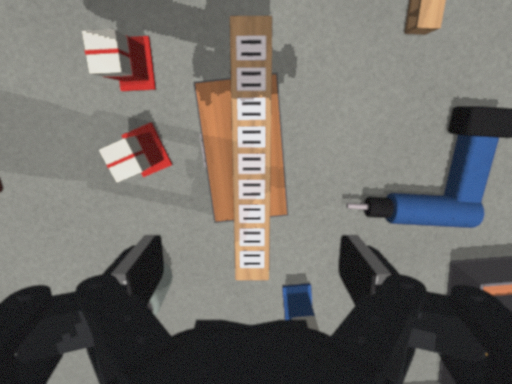

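The wrist view shows the board running from (251,16) to (252,280) over the tilted block, whose corners are at about (195,83), (277,75), (287,215) and (215,221). The red gauge is out of view above. I'll measure these on their planes.

```bash
cat >> h.py <<'E'
def rect(c,z,box,tol=.006,what=''):
    "minAreaRect in world of pixels at height z in box (x0,x1,y0,y1)"
    P=pts(c,c['d']); m=((abs(P[...,2]-z)<tol)&(c['d']>0)&(P[...,0]>box[0])&(P[...,0]<box[1])&(P[...,1]>box[2])&(P[...,1]<box[3])).astype(np.uint8)
    k,l,st,_=cv2.connectedComponentsWithStats(m); i=1+st[1:,4].argmax()
    out=(l==i) if what!='all' else m>0
    v,u=np.nonzero(out); q=ray(c,np.c_[u,v],z)[:,:2].astype(np.float32); r=cv2.minAreaRect(q); b=cv2.boxPoints(r)
    e=b[1]-b[0],b[2]-b[1]; e=max(e,key=np.linalg.norm); e=e*np.sign(e[1]); 
    print(what,z,'c',np.round(r[0],4),'size',np.round(r[1],4),'yaw of y-axis',round(float(np.degrees(np.arctan2(-e[0],e[1]))),2)); return q,r
def redline(c,box,z=.1,blue=False):
    h=cv2.cvtColor(c['p'],cv2.COLOR_RGB2HSV).astype(int); P=pts(c,c['d'])
    hue=(h[...,0]<12)|(h[...,0]>168) if not blue else (h[...,0]>95)&(h[...,0]<130)
    m=hue&(h[...,1]>90)&(abs(P[...,2]-z)<.006)&(P[...,0]>box[0])&(P[...,0]<box[1])&(P[...,1]>box[2])&(P[...,1]<box[3])
    v,u=np.nonzero(m); 
    if len(u)==0: print('no line'); return
    q=ray(c,np.c_[u,v],z)[:,:2]; f=cv2.fitLine(q.astype(np.float32),2,0,.01,.01).ravel()
    print('line n',len(u),'c',np.round((q.min(0)+q.max(0))/2,4),'mean',np.round(q.mean(0),4),'dir deg',round(float(np.degrees(np.arctan(f[1]/f[0]))),2))
E
python3 - <<'E'
from h import *
for n in('w1','top','scene'):
    c=dict(np.load(n+'.npz')); print(n)
    rect(c,.1,(.42,.58,-.3,.12),what='board'); rect(c,.08,(.42,.555,-.2,.1),what='all')
    redline(c,(.5,.6,.17,.26)); redline(c,(.5,.6,-.4,-.3),blue=True)
    if n!='w1': rect(c,.1,(.5,.6,.17,.26)); rect(c,.1,(.5,.6,-.4,-.3))
E
```

```text
w1
board 0.1 c [ 0.4993 -0.0744] size [0.3167 0.0457] yaw of y-axis -4.89
all 0.08 c [ 0.4903 -0.0633] size [0.1004 0.1801] yaw of y-axis 0.85
no line
no line
top
board 0.1 c [ 0.4983 -0.0744] size [0.3191 0.0468] yaw of y-axis -4.97
all 0.08 c [ 0.4897 -0.0636] size [0.0945 0.2646] yaw of y-axis 1.12
no line
no line
 0.1 c [0.5488 0.2166] size [0.0328 0.0446] yaw of y-axis 1.13
 0.1 c [ 0.5557 -0.3444] size [0.0329 0.0417] yaw of y-axis 1.12
scene
board 0.1 c [ 0.5049 -0.0722] size [0.3211 0.048 ] yaw of y-axis -5.01
all 0.08 c [ 0.496  -0.0572] size [0.1037 0.2855] yaw of y-axis 0.89
line n 16 c [0.5518 0.2173] mean [0.5528 0.2171] dir deg 2.19
no line
 0.1 c [0.5531 0.2181] size [0.0368 0.0447] yaw of y-axis 0.8
 0.1 c [ 0.5605 -0.3409] size [0.0362 0.0498] yaw of y-axis 1.45
```

Run:
```python
from h import *
plan([.4993,-.0744,.16],-4.9,6)
```

```text
6 rows [0.0002 0.     0.0284] [-0.     -0.0001 -0.0003]
```

```bash
python3 -m pendant '.001 0 .0284 0 0 -.002;0 0 .0284 0 0 0;0 0 .0284 0 0 0;0 0 .0284 0 0 0;0 0 .0284 0 0 0;0 0 .0284 0 0 0;0 0 0 0 0 0;0 0 0 0 0 0' .68
python3 - <<'E'
from h import *
s=manip.observe();print(s['ee_pos'],s['grip_width'])
c=manip.get_calibration('wrist');p,d=manip.read_camera('wrist');c=dict(c,p=p,d=d);np.savez('w2.npz',**c)
cv2.imwrite('pics/w2.png',p[:,:,::-1])
_,M=tool([0,0,0]); P=(pts(c,d)-s['ee_pos'])@M  # tool frame
rect(c,.1,(.42,.58,-.3,.12),what='board')
for sg in(-1,1):
    m=(d>0)&(sg*P[...,1]>.02)&(abs(P[...,1])<.06)&(abs(P[...,0])<.02)&(P[...,2]<.04)&(P[...,2]>-.03)
    q=P[m]; print(sg,m.sum(),np.percentile(q[:,2],[50,90,99,100]).round(4),abs(q[:,1]).min().round(4),q[:,0].min().round(4),q[:,0].max().round(4))
plan([.4993,-.0744,.109],-4.9,4)
E
```

```text
time_s: 3.02
ee_pos: [0.5001, -0.0723, 0.1608]
orientation: [0.0, 0.735, 0.678, 0.0]
ft_force: [0.0, 0.1, -0.9]
grip_width: 0.0579
gripper_force: 0.0
[ 0.500094   -0.07225378  0.16076119] 0.057930961059857136
board 0.1 c [ 0.5014 -0.0529] size [0.2082 0.0454] yaw of y-axis -4.9
-1 2471 [-0.0117  0.0082  0.016   0.0179] 0.0286 -0.0117 0.0141
1 2495 [-0.0117  0.0082  0.0163  0.0182] 0.0284 -0.0118 0.0136
4 rows [-0.0005 -0.0003  0.0131] [0.0005 0.0001 0.0012]
```

View pics/w2.png

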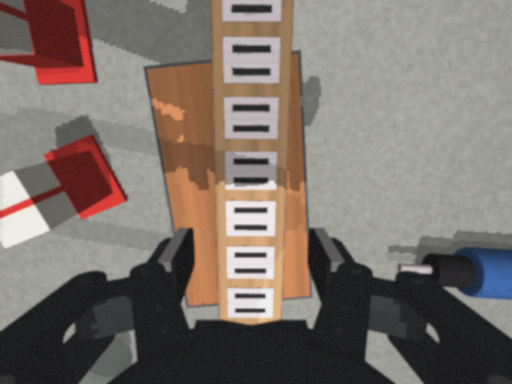

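The fingers straddle the board evenly (tips at rows 230-300, the two pads at columns about 190 and 312), and the tips reach 18 mm past the TCP. Now down to tips at about 85 mm, then close.

```bash
python3 -m pendant '.002 -.0007 .015 0 0 0;0 0 .015 0 0 0;0 0 .015 0 0 0;0 0 .008 0 0 0;0 0 .004 0 0 0;0 0 0 0 0 0;0 0 0 0 0 0' && python3 -m pendant '0 0 0 0 0 0;0 0 0 0 0 0;0 0 0 0 0 0;0 0 0 0 0 0;0 0 0 0 0 0;0 0 0 0 0 0' .3
```

```text
time_s: 3.95
ee_pos: [0.4994, -0.0712, 0.1034]
orientation: [0.0, 0.736, 0.678, 0.0]
ft_force: [-0.1, 0.7, -0.4]
grip_width: 0.058
gripper_force: 0.0
time_s: 4.7
ee_pos: [0.4998, -0.0712, 0.1039]
orientation: [0.001, 0.736, 0.678, 0.0]
ft_force: [0.2, 0.7, 6.2]
grip_width: 0.0448
gripper_force: 63.9
```

Run:
```python
from h import *
s=manip.observe();w,x,y,z=s['orientation'];print(np.degrees(2*np.arctan2(y,x))-90,s['ft_force'],s['moment'])
plan([.4889,.029,.1039],np.degrees(2*np.arctan2(y,x))-90+5.75,12)
```

```text
-4.699145328459181 [0.20739184 0.72268542 6.16081955] [ 0.07206662  0.09537264 -0.04166554]
12 rows [ 0.0083 -0.0012 -0.    ] [ 0.0002  0.     -0.0084]
```

```bash
python3 -m pendant '.004 -.0006 -.0003 0 0 -.0042;.0083 -.0012 0 0 0 -.0084;.0083 -.0012 0 0 0 -.0084;.0083 -.0012 0 0 0 -.0084;.0083 -.0012 0 0 0 -.0084;.0083 -.0012 0 0 0 -.0084;.0083 -.0012 0 0 0 -.0084;.0083 -.0012 0 0 0 -.0084;.0083 -.0012 0 0 0 -.0084;.0083 -.0012 0 0 0 -.0084;.0083 -.0012 0 0 0 -.0084;.0083 -.0012 0 0 0 -.0084;.0043 -.0006 0 0 0 -.0042;0 0 0 0 0 0;0 0 0 0 0 0'
python3 - <<'E'
from h import *
s=manip.observe();w,x,y,z=s['orientation'];print(s['ee_pos'],np.degrees(2*np.arctan2(y,x))-90,s['ft_force'],s['moment'])
c=manip.get_calibration('wrist');p,d=manip.read_camera('wrist');c=dict(c,p=p,d=d);np.savez('w3.npz',**c)
cv2.imwrite('pics/w3.png',p[:,:,::-1])
c=manip.get_calibration('top');p,d=manip.read_camera('top');c=dict(c,p=p,d=d);np.savez('t3.npz',**c)
rect(c,.1,(.42,.53,-.3,.24),what='board');rect(c,.1,(.52,.6,.17,.26))
E
```

```text
time_s: 6.58
ee_pos: [0.4887, 0.0289, 0.1038]
orientation: [0.001, 0.7, 0.714, 0.0]
ft_force: [-0.4, -1.7, 5.6]
grip_width: 0.0443
gripper_force: 64.0
[0.48867533 0.02894892 0.1038446 ] 1.1040326362450799 [-0.39235903 -1.71362896  5.56066639] [-0.43488571 -0.1449341   0.09120306]
board 0.1 c [ 0.4894 -0.0814] size [0.0406 0.1049] yaw of y-axis 1.09
 0.1 c [0.5468 0.2166] size [0.0369 0.0446] yaw of y-axis 1.13
```

View pics/w3.png

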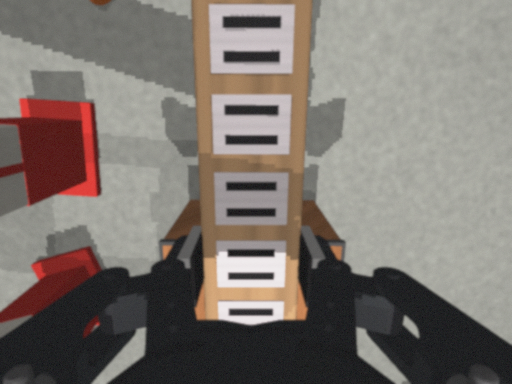

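The wrist view shows the board straight over the block and well held, with its end beyond the top of the picture. The red foot is left at (60,150) and the gripper hides the rest. I'll slide the remaining 28 mm or so, then measure with the fixed cameras.

```bash
python3 - <<'E'
from h import *
plan([.4885,.0572,.1038],.9,6)
E
python3 -m pendant '.003 0 0 0 0 0;.005 0 0 0 0 0;.005 0 0 0 0 0;.005 0 0 0 0 0;.005 0 0 0 0 0;.003 0 0 0 0 0;0 0 0 0 0 0;0 0 0 0 0 0'
python3 - <<'E'
from h import *
s=manip.observe();w,x,y,z=s['orientation'];print(s['ee_pos'],np.degrees(2*np.arctan2(y,x))-90,s['ft_force'],s['moment'])
for n in('top','scene'):
    c=manip.get_calibration(n);p,d=manip.read_camera(n);c=dict(c,p=p,d=d);np.savez(n+'4.npz',**c)
    rect(c,.1,(.44,.525,.08,.26),tol=.008,what='board');rect(c,.1,(.526,.6,.17,.26),what='post');redline(c,(.52,.6,.17,.26))
    q=proj(c,[[.52,.2,.1]])[0].astype(int); u,v=q
    cv2.imwrite(f'pics/{n}4.png',cv2.resize(p[v-30:v+30,u-40:u+40,::-1],None,fx=10,fy=10,interpolation=cv2.INTER_CUBIC)); print(n,'crop origin',u-40,v-30)
E
```

```text
6 rows [0.0047 0.0001 0.    ] [0.0002 0.0001 0.0006]
time_s: 7.68
ee_pos: [0.4879, 0.0548, 0.1035]
orientation: [0.0, 0.7, 0.714, 0.0]
ft_force: [0.3, -3.4, 5.3]
grip_width: 0.0445
gripper_force: 64.0
[0.48785444 0.05481594 0.10352514] 1.0936285616214008 [ 0.3165076  -3.35448282  5.27753445] [-0.8357478  -0.01899344  0.00904246]
board 0.1 c [0.4842 0.1881] size [0.0405 0.0406] yaw of y-axis 1.11
post 0.1 c [0.5468 0.2166] size [0.0369 0.0445] yaw of y-axis 1.13
no line
top crop origin 152 167
board 0.1 c [0.4923 0.1471] size [0.0485 0.1331] yaw of y-axis 0.39
post 0.1 c [0.5531 0.2181] size [0.0368 0.0447] yaw of y-axis 0.8
line n 16 c [0.553 0.217] mean [0.5534 0.2172] dir deg 4.41
scene crop origin 263 207
```

View pics/top4.png

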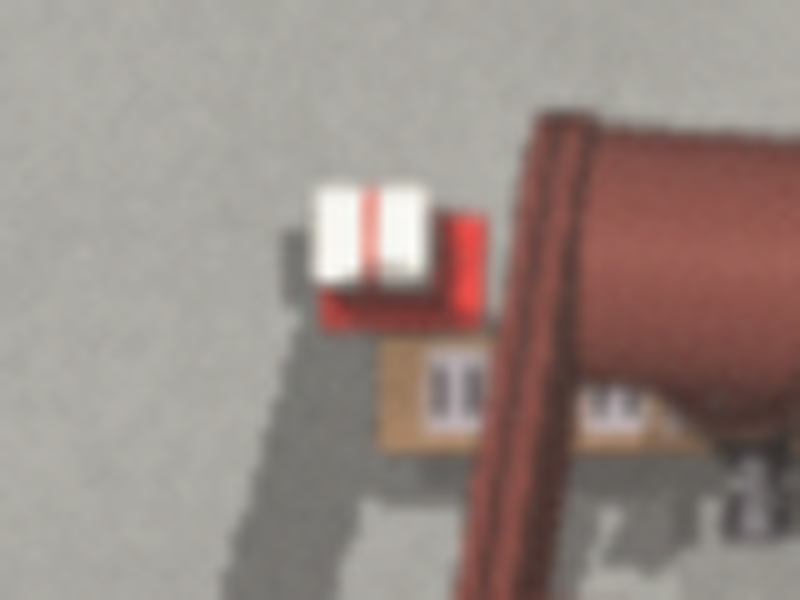

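View pics/scene4.png

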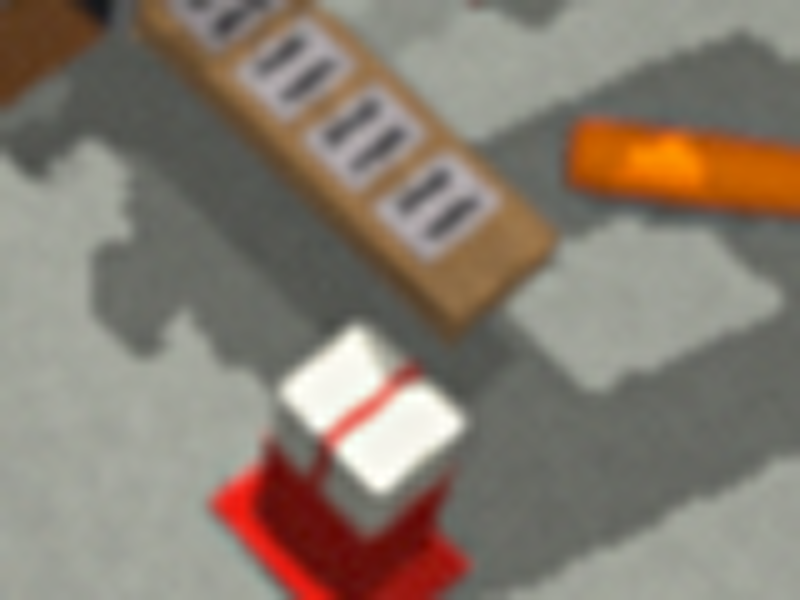

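Both crops show the board end just short of the line. In the top crop the line is at column 371 and the end at 380; in the scene crop the line runs (325,437)-(415,370) and the end's top edge (455,322)-(553,236). I'll turn these into a remaining distance.

Run:
```python
from h import *
a=np.radians(.9); ex=np.array([np.cos(a),np.sin(a)]); ey=np.array([-np.sin(a),np.cos(a)]); B=np.array([.4903,-.0633])
for n,o,L,E in(('top4',(152,167),[(372,187),(372,280)],[(380,342),(379,452)]),('scene4',(263,207),[(325,437),(415,370)],[(455,322),(553,236)])):
    c=dict(np.load(n+'.npz'))
    for nm,q in(('line',L),('end',E)):
        w=ray(c,(np.array(q)+.5)/10-.5+o,.1)[:,:2]-B; print(n,nm,'x',(w@ex).round(4),'y',(w@ey).round(4))
    # subpixel on gray profile: redness centroid per strip across post, board-end edge along block y
    g=cv2.cvtColor(c['p'],cv2.COLOR_RGB2GRAY).astype(np.float32); rgb=c['p'].astype(np.float32)
    ys=np.arange(.25,.31,.0005)
    def prof(img,x,y0=0):
        W=B+np.outer(ys,ey)+x*ex; uv=proj(c,np.c_[W,np.full(len(ys),.1)]).astype(np.float32); return cv2.remap(img,uv[:,:1],uv[:,1:],cv2.INTER_LINEAR).ravel()
    red=sum(prof(rgb[...,0]-rgb[...,1],.062+k) for k in(-.008,-.004,0,.004,.008)); k=(ys>.265)&(ys<.295); r=np.clip(red-np.percentile(red[k],40),0,None)*k
    sat=sum(prof(rgb[...,0]-rgb[...,2],k) for k in(-.01,-.005,0,.005,.01)); lo,hi=sat[-20:].mean(),sat[:20].mean(); i=np.nonzero(sat<(lo+hi)/2)[0][0]
    print(n,'subpix line',(r@ys/r.sum()).round(4),'end',ys[i].round(4))
```

```text
top4 line x [0.0824 0.0443] y [0.2787 0.2776]
top4 end x [ 0.019  -0.0255] y [0.2737 0.2728]
top4 subpix line 0.2791 end 0.25
scene4 line x [0.0836 0.0477] y [0.2783 0.2796]
scene4 end x [ 0.0271 -0.0168] y [0.2758 0.274 ]
scene4 subpix line 0.2794 end 0.25
```

Top view gives 4.9 mm short, scene 4.1 mm, arm kinematics 4.4 mm. I'll move 4.4 mm on, plus 0.7 mm sideways.

```bash
python3 -m pendant '.0015 .0003 0 0 0 0;.0015 .0004 0 0 0 0;.0014 0 0 0 0 0;0 0 0 0 0 0;0 0 0 0 0 0;0 0 0 0 0 0'
python3 - <<'E'
from h import *
s=manip.observe();w,x,y,z=s['orientation'];print(s['ee_pos'],s['orientation'],np.degrees(2*np.arctan2(y,x))-90,s['ft_force'],s['moment'])
a=np.radians(.9);ex=np.array([np.cos(a),np.sin(a)]); ey=np.array([-np.sin(a),np.cos(a)]); B=np.array([.4903,-.0633])
for n in('top','scene','wrist'):
    c=manip.get_calibration(n);p,d=manip.read_camera(n);c=dict(c,p=p,d=d);np.savez(n+'5.npz',**c)
    P=pts(c,d); m=(d>0)&(abs(P[...,2]-.1)<.012); Q=P[m]; X=(Q[:,:2]-B)@ex; Y=(Q[:,:2]-B)@ey
    k=(abs(X)<.02)&(Y>.13)&(Y<.27); A=np.c_[np.ones(k.sum()),X[k],Y[k]-.2]; f=np.linalg.lstsq(A,Q[k,2],rcond=None)[0]; print(n,'board top z, slopes x,y',f.round(4))
    if n!='wrist':
        q=proj(c,[[.52,.2,.1]])[0].astype(int); u,v=q; print('crop',u-40,v-30)
        im=cv2.resize(p[v-30:v+30,u-40:u+40,::-1],None,fx=10,fy=10,interpolation=cv2.INTER_CUBIC); cv2.imwrite(f'pics/{n}5.png',im)
E
```

```text
time_s: 8.52
ee_pos: [0.4884, 0.0589, 0.1034]
orientation: [0.0, 0.7, 0.714, -0.0]
ft_force: [-0.0, -3.6, 5.2]
grip_width: 0.0445
gripper_force: 64.0
[0.48835368 0.0589364  0.10344698] [ 4.19266611e-04  7.00348655e-01  7.13800747e-01 -2.83066428e-04] 1.090019015223504 [-0.04676288 -3.55430085  5.18648336] [-1.1037963   0.02461345 -0.01673087]
top board top z, slopes x,y [ 0.0994  0.0056 -0.0095]
crop 152 167
scene board top z, slopes x,y [ 0.0973  0.0234 -0.0155]
crop 263 207
wrist board top z, slopes x,y [ 0.0985 -0.0026 -0.0102]
```

View pics/top5.png

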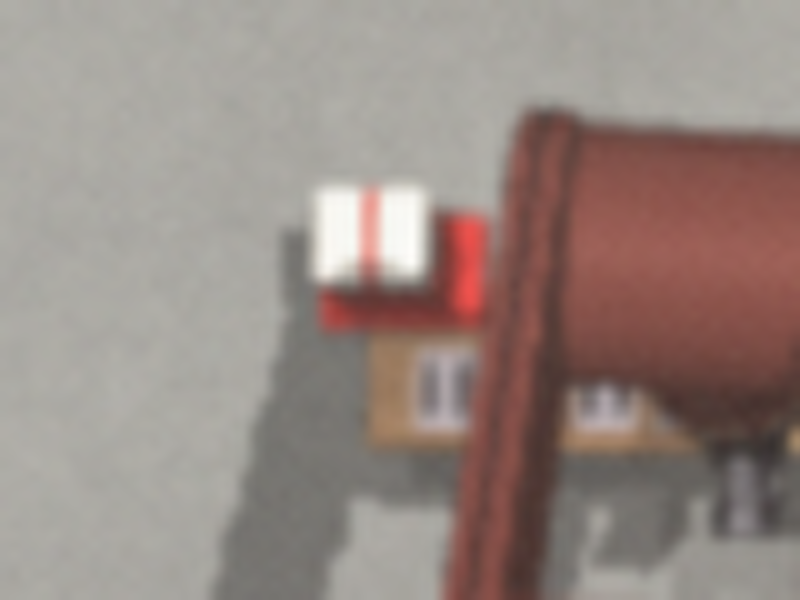

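View pics/scene5.png

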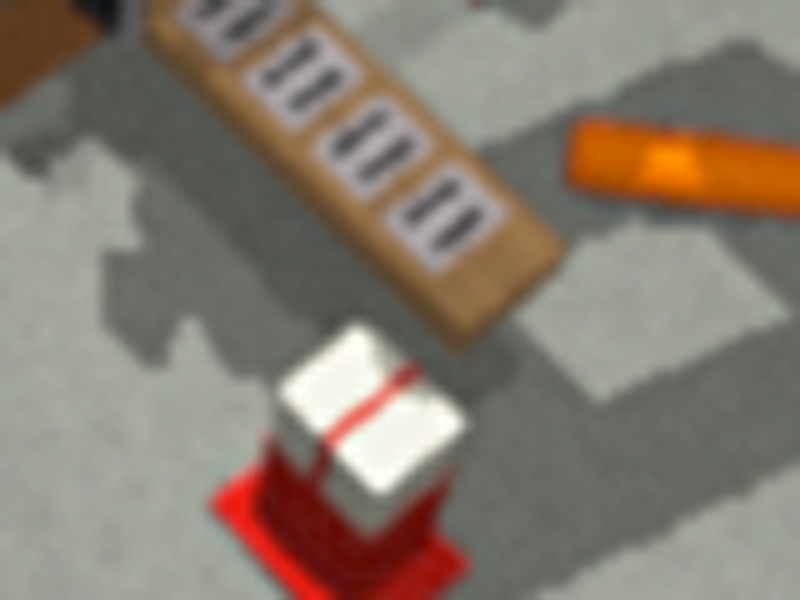

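The end now looks level with the line: column 371 for both in the top crop, and in line in the scene crop. The depth fit hints at a slight nose-down pitch, so I'll compare it with earlier frames to see whether it is bias.

Run:
```python
from h import *
a=np.radians(.9);ex=np.array([np.cos(a),np.sin(a)]); ey=np.array([-np.sin(a),np.cos(a)]); B=np.array([.4903,-.0633])
def fit(n,y0,y1):
    c=dict(np.load(n+'.npz'));P=pts(c,c['d']);Q=P[(c['d']>0)&(abs(P[...,2]-.1)<.012)];X=(Q[:,:2]-B)@ex;Y=(Q[:,:2]-B)@ey
    k=(abs(X)<.015)&(Y>y0)&(Y<y1);A=np.c_[np.ones(k.sum()),X[k],Y[k]]; print(n,y0,y1,k.sum(),np.linalg.lstsq(A,Q[k,2],rcond=None)[0].round(4))
for n in('w1','top','scene'): fit(n,-.15,.13)
fit('w2',-.05,.13);fit('w3',.1,.24)
for n in('top4','scene4','top5','scene5','wrist5'): fit(n,.13,.27)
fit('top5',-.04,.06)
for n,o,L,E in(('top5',(152,167),[(371.5,187),(371.5,280)],[(370.5,342),(370,450)]),('scene5',(263,207),[(325,437),(415,370)],[(462,330),(565,245)])):
    c=dict(np.load(n+'.npz'))
    for nm,q in(('line',L),('end',E)):
        w=ray(c,(np.array(q)+.5)/10-.5+o,.1)[:,:2]-B; print(n,nm,'x',(w@ex).round(4),'y',(w@ey).round(4))
```

```text
w1 -0.15 0.13 4863 [ 0.0997  0.0183 -0.0016]
top -0.15 0.13 469 [ 0.1003  0.0981 -0.0094]
scene -0.15 0.13 455 [ 0.0987  0.0434 -0.0025]
w2 -0.05 0.13 10348 [ 0.0997  0.0317 -0.0028]
w3 0.1 0.24 17594 [ 0.0998 -0.0009 -0.0002]
top4 0.13 0.27 109 [ 0.1011 -0.0267 -0.0077]
scene4 0.13 0.27 363 [ 0.1006  0.0118 -0.0138]
top5 0.13 0.27 99 [ 0.1012 -0.0422 -0.0077]
scene5 0.13 0.27 367 [ 0.1002  0.0257 -0.0142]
wrist5 0.13 0.27 17495 [ 0.1005 -0.0019 -0.0097]
top5 -0.04 0.06 194 [ 0.102   0.0146 -0.0052]
top5 line x [0.0824 0.0443] y [0.2789 0.2778]
top5 end x [ 0.019  -0.0247] y [0.2775 0.2764]
scene5 line x [0.0836 0.0477] y [0.2783 0.2796]
scene5 end x [ 0.0274 -0.0174] y [0.2791 0.2786]
```

The pitch is real (w3 showed 0, now about -0.01 rad), so the board has turned slightly nose-down in the pads from pressing beyond the block's edge. I'll raise a fraction and pitch it back level.

```bash
cat > chk.py <<'E'
from h import *
s=manip.observe();w,x,y,z=s['orientation'];print(s['ee_pos'],np.degrees(2*np.arctan2(y,x))-90,s['ft_force'],s['moment'])
a=np.radians(.9);ex=np.array([np.cos(a),np.sin(a)]); ey=np.array([-np.sin(a),np.cos(a)]); B=np.array([.4903,-.0633])
c=manip.get_calibration('wrist');p,d=manip.read_camera('wrist');c=dict(c,p=p,d=d);np.savez('w6.npz',**c)
P=pts(c,d);Q=P[(d>0)&(abs(P[...,2]-.1)<.012)];X=(Q[:,:2]-B)@ex;Y=(Q[:,:2]-B)@ey
k=(abs(X)<.015)&(Y>.13)&(Y<.27);print('z,slopes',np.linalg.lstsq(np.c_[np.ones(k.sum()),X[k],Y[k]-.12],Q[k,2],rcond=None)[0].round(4))
for y0 in(.15,.18,.21,.24):
    k=(abs(X)<.03)&(abs(Y-y0)<.004)&(Y>.1); print(y0,'mid x',round((X[k].min()+X[k].max())/2,4),'w',round(np.ptp(X[k]),4),end='; ')
print('max Y',Y[(abs(X)<.02)].max())
E
python3 -m pendant '.0002 0 -.0002 0 .005 0;.0002 0 -.0002 0 .0047 0;0 0 0 0 0 0;0 0 0 0 0 0;0 0 0 0 0 0' && python3 chk.py
```

```text
time_s: 9.3
ee_pos: [0.4884, 0.0594, 0.1038]
orientation: [-0.003, 0.7, 0.714, 0.003]
ft_force: [-1.1, -5.2, 5.0]
grip_width: 0.0446
gripper_force: 63.9
[0.48837286 0.05941536 0.10377067] 1.0835937109575156 [-1.12351902 -5.17508966  4.98122617] [-1.22038477 -0.07402051 -0.02574211]
z,slopes [ 0.0997 -0.0006 -0.0007]
0.15 mid x -0.0001 w 0.0458; 0.18 mid x -0.0001 w 0.0461; 0.21 mid x -0.0002 w 0.0462; Traceback (most recent call last):
  File "chk.py", line 8, in <module>
    k=(abs(X)<.03)&(abs(Y-y0)<.004)&(Y>.1); print(y0,'mid x',round((X[k].min()+X[k].max())/2,4),'w',round(np.ptp(X[k]),4),end='; ')
                                                                    ~~~~~~~~^^
    return umr_minimum(a, axis, None, out, keepdims, initial, where)
ValueError: zero-size array to reduction operation minimum which has no identity
```

The board is level (slope -0.0007, top at 99.7 mm), centred to 0.1 mm, straight, and at the line. I'll let it settle briefly, confirm, and hand in.

```bash
sed -i 's/,.24):/):/' chk.py; python3 -m pendant '0 0 0 0 0 0;0 0 0 0 0 0;0 0 0 0 0 0;0 0 0 0 0 0;0 0 0 0 0 0;0 0 0 0 0 0' && python3 chk.py && python3 -c "
from rig import manip
print(manip.hand_in())"
```

```text
time_s: 10.1
ee_pos: [0.4884, 0.0594, 0.1038]
orientation: [-0.003, 0.7, 0.714, 0.003]
ft_force: [-0.0, -6.7, 6.1]
grip_width: 0.0446
gripper_force: 63.9
[0.48835921 0.05941252 0.10375988] 1.0872911807638417 [-0.02369255 -6.70393825  6.09058034] [-1.27487264 -0.0561028  -0.00651386]
z,slopes [ 0.0997 -0.0015 -0.0009]
0.15 mid x -0.0001 w 0.046; 0.18 mid x -0.0002 w 0.0462; 0.21 mid x -0.0002 w 0.046; max Y 0.22958341002169372
the job is handed in; nothing more can be done
None
```

I slid the board to the red line (within about 1 mm by my measurements) and handed it in still held level, straight and centred on the block. It dipped nose-down about 0.6° near the end of the slide, which I levelled out before handing in at 10.1 s; no result has come back.

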